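# Eject the rear light from its charging dock and trap it

## Task

Press the black eject key of the charging dock right down with one fingertip and, with the other finger waiting in the path, trap the rear light as it pops out: it must come clear of its stop by at least a finger's breadth but be caught before it reaches the front edge of the dock's apron. Do not pick up the light, keep it flat on the apron, and leave the wrench, bell and tray where they are. The program finishes while holding: one finger still keeps the key down and the other still rests against the trapped light.

Things in the scene. Friction and masses are not known exactly. Their poses are not given: they have to be found in the camera images.
- dock: Grey charging dock fixed to the counter; base 190 x 108 x 22 mm, spanning its own x -70..120, y -28..80 mm. Origin on the underside, below the front face of the docked light, on the centre line of the light's channel; z up. The light pops out along dock -x (at yaw 0: towards the robot). Its flat top is the deck, 22 mm above the counter. Behind the light, x 53..119, a spring housing 56 mm high.
- apron_edge (a point): Middle of the apron's front edge, on the deck: dock x -70, y 0, z 22 mm. The apron is the deck at dock x -70..0, in front of the light. The light's channel is 42 mm wide (y -21..21) between 5 mm thick guide walls, 9 mm high over the deck along the apron and 26 mm high beside the docked light (x 0..52). Axes as the dock's.
- ejector (a joint): Travel of the spring ejector, a flat steel plate behind the light: 0 home, 0.060 m fully out, along dock -x. It presses on the light's rear with about 3 N, 2 N at full travel, throws it out at about 0.4 to 0.9 m/s once let go, and keeps pressing a trapped light against the finger.
- key_top (a point): Centre of the top of the black eject key, a flat cap 30 (x) x 26 (y) mm beside the apron, at dock x -42, y 60 mm, 50 mm above the counter when up and 37 mm fully down. A finger on it and a finger 60 mm away on the channel's centre line stand across the light's path; that tip is then 15 mm above the deck, over the guide walls and below the light's top. Axes as the dock's.
- eject_key (a joint): How far the eject key is pressed, straight down: 0 up, 0.013 m fully down; spring 2 N at the top to 5 N at the bottom plus up to 3 N of rubbing; springs back when released. A steel stop tab, 9 mm high over the deck right in front of the light (dock x -4..0), sinks with the key and lets the light go at about 9 mm.
- light: Bicycle rear light lying lens up in the dock: orange box 46 (x, along the channel) x 38 x 34 mm with a low red lens 30 mm across on top (5.5 mm more), about 70 g, loose. Origin at the centre of its underside; when docked this is at dock x +23, y 0, z 22 mm, its front face at dock x 0. Axes as the dock's.
- wrench: Stainless pedal wrench 260 mm long lying along its x, loose; origin at its underside. Leave alone.
- bell: Chrome bicycle bell, dome 58 mm across and 40 mm high, loose; origin at the centre of its underside. Leave alone.
- tray: Empty yellow plastic tool tray 110 x 170 x 40 mm, loose; origin at the centre of its underside. Leave alone.

How it is judged:
On the way, in this order (a step that is already met when the one before it is completed fails the run):
1. the eject key is pressed down (value of joint eject_key above 0.005 m).
2. the light has popped out and rests against a finger while the key is kept down (x of light in the frame of dock below 0.011 m and contact force between the fingers and light above 0.3 N and value of joint eject_key above 0.006 m), for 0.2 s.
At the end, for the whole second after the job is handed in: The key is held at least 6 mm down by a finger (over 1 N), the light has come out at least 12 mm but its front face has not passed the apron's front edge (68 mm), it lies flat (within 6 mm in height and 0.2 rad) and still on the deck, and a finger bears on it with over 0.3 N (all of step 2 and contact force between the fingers and dock above 1 N and x of light in the frame of dock above -0.045 m and z of light in the frame of dock between 0.016 and 0.028 m and angle between light's own z axis and vertical below 0.2 rad and linear speed of light below 0.02 m/s); the arm keeps its last pose, push and grip.
It fails at once if the light slid past the front edge of the apron (x of light in the frame of dock below -0.045 m).
It fails at once if the light was lifted off the deck or tipped over (z of light in the frame of dock above 0.034 m or angle between light's own z axis and vertical above 0.5 rad).
It fails at once if the wrench, bell or tray was moved by more than 15 mm (distance of any of wrench, bell, tray from where it was at the start of the episode above 0.015 m).
It also fails if it takes over 32 s, if anything falls off the work surface, if the arm or the gripper's body presses on something with over 40 N, if the wrist force passes 120 N, or if a joint passes its speed limit or range.

## Robot

A 7-joint arm with a two-finger parallel gripper is mounted at the origin on the work surface. World frame = base frame: x ahead of the robot, y to its left, z up, the work surface at z = 0. Lengths are in m, angles in rad, forces in N, time in s.
With the tool pointing down it reaches from about 0.425 to 0.875 m from the base axis. Payload 4.7 kg.
Tool frame: the origin (TCP) lies at the very end of the fingers, on their centre line; the grasp point (between the pads) lies 19 mm behind it; z points along the fingers, y is the line along which they close (so a half turn about z gives the same grasp; the last joint's range is limited). The gripper opens to 87 mm and grips with 3 to 60 N. Pads are 19 mm wide; open, the fingers measure 117 mm over their backs; the gripper's body (75 mm by 190 mm) begins 51 mm behind the grasp point.
Start: joints at [-1.238, 0.321, -0.07, 1.45, 0.023, 1.371, -0.057], TCP at [0.204, 0.617, 0.223] pointing down, gripper open.
Joint ranges: [-2.86, 2.86], [-0.3, 2.09], [-1.38, 1.24], [0.06, 2.45], [-1.56, 4.7], [0.09, 2.05], [-2.69, 2.69]. Speed limits (rad/s): [2.57, 2.57, 3.14, 3.14, 3.14, 3.14, 3.14].

## Interface

Orientations are given as a 3x3 rotation matrix whose columns are the frame's x, y, z axes.
In Python, from plant import manip gives the robot as it stands.
- The arm moves only by the tool play_rows, never from a script. Its argument "steps" is a list of rows, each a list of 5 numbers: the opening, from -1 (shut) to 1 (fully open), then the shift along the tool's x, y, z normalised to -1 to 1, where 1 is 30 mm, then the turn about the tool's z normalised to -1 to 1, where 1 is 5 degrees. A call has exactly 8 rows; each row shifts and turns the commanded pose from where the row before left it, along the tool's axes as they then stand; what a row does not reach is not made up. A row lasts 1/12 s, in which the tool goes at most 41.7 mm and 7.16 degrees, less where a joint would pass 70% of its speed; a pose out of reach is approached as far as the arm can. A call with a number of a shift or a turn outside -1 to 1 is refused whole. A call with a gripper value outside its range is refused whole. The fingers move at their own pace and stop on an object; the grip force is fixed at half the most. Time passes only in rows, so rows that do not move let the fingers close, or fill a call up. It gives the time, the measured TCP pose, the force, the opening and the grip force at its end, in the units of the state.
- manip.get_state(): the state, without advancing time (a new reading comes with each control period).
- manip.grab_frame(name): name is "scene" or "top" or "wrist"; returns a dict with "pixels" (480x640x3 uint8, red, green, blue), "fx", "fy", "cx", "cy" (pixels), "rvec" (rotation vector, rad) and "tvec" (3), from world to camera coordinates, as OpenCV has them; the wrist camera has in their place "tool_from_camera" (4x4, takes a point from camera to tool coordinates, whose origin is the TCP and whose axes are the flange's). Camera axes: x right, y down, z forward; pixel columns grow to the right and rows downward; lengths in m; the calibration is good to about 2 mm. A picture is of the moment at which its call begins: read the wrist's pose just before it. There is no depth.
- manip.job_done(): hands the job in; it is judged then, once.
The state is a dict: "t": time; "qpos": joint angles; "dq": joint speeds; "joint_torque": joint torques, N m; "ee_pos": TCP position; "tool_rot": TCP orientation; "contact_force": force on the tool from outside, world axes, zero at the start; "moment": the same for the moment, N m; "opening": finger opening in m; "gripper_force": force on a finger pad.
Only numpy, scipy, OpenCV 4.12 (cv2) and the standard library are available. Lean on these libraries where they do the work, as an engineer would, in place of code of your own. Each camera call takes 0.05 s, during which the arm holds its last target. There are 200 camera calls.

## Working session

There is one attempt and no reset: what is moved stays moved. The work goes in short steps, Python scripts to look and compute and a tool call to move; the robot and the scene stay as the last step left them, time stands still between calls to the robot, and variables do not carry over. Pictures are saved under pics/ and viewed, at most 10 in all, crops included, and the job is handed in when it is done.

Besides the shell and the picture viewer there is one more tool, called as name([rows], argument=value, ...), one row to a line, values as JSON. play_rows: Moves the arm, as the interface text tells. Scaled input: -1 to 1 covers 30 mm each way for a shift and 5 degrees each way for a turn. Its arguments: {"type":"object","properties":{"steps":{"type":"array","items":{"type":"array","items":{"type":"number","minimum":-1,"maximum":1}}}},"required":["steps"]}

```bash
mkdir -p pics; cat > h.py <<'E'
import numpy as np, cv2
from plant import manip
def cam(f):
    R=cv2.Rodrigues(np.array(f["rvec"],float))[0]; t=np.array(f["tvec"],float).ravel()
    K=np.array([[f["fx"],0,f["cx"]],[0,f["fy"],f["cy"]],[0,0,1]]); return K,R,t
def rays(f,uv):
    K,R,t=cam(f); uv=np.atleast_2d(np.array(uv,float))
    d=np.c_[uv,np.ones(len(uv))]@np.linalg.inv(K).T@R
    return -R.T@t,d
def plane(f,uv,z):
    c,d=rays(f,uv); return c+d*((z-c[2])/d[:,2])[:,None]
def proj(f,P):
    K,R,t=cam(f); p=(np.atleast_2d(P)@R.T+t)@K.T; return p[:,:2]/p[:,2:]
def tri(f,a,g,b):
    c1,d1=rays(f,a);c2,d2=rays(g,b);d1=d1[0];d2=d2[0]
    s=np.linalg.lstsq(np.c_[d1,-d2],c2-c1,rcond=None)[0]
    p,q=c1+s[0]*d1,c2+s[1]*d2; return (p+q)/2,np.linalg.norm(p-q)
E
python3 - <<'E'
from h import *
import pickle
s=manip.get_state();print(s["t"],s["ee_pos"],s["tool_rot"],s["opening"],s["contact_force"])
F={n:manip.grab_frame(n) for n in("scene","top")}
pickle.dump(F,open("f.pkl","wb"))
for n in F: cv2.imwrite(f"pics/{n}0.png",F[n]["pixels"][:,:,::-1]); print(n,F[n]["fx"],-cam(F[n])[1].T@cam(F[n])[2])
E
```

```text
0.0 [0.20360568 0.6167156  0.22146141] [[-9.49624293e-01  3.13390275e-01 -4.87618448e-04]
 [ 3.13390636e-01  9.49622552e-01 -1.82176992e-03]
 [-1.07871501e-04 -1.88281203e-03 -9.99998222e-01]] 0.08722713791325162 [ 0.7211665  -1.25731036 -0.99586389]
scene 597.4881286024493 [ 1.13929963 -0.05888095  0.86340497]
top 462.5559785265883 [0.469185  0.0710561 0.9020776]
```

View pics/top0.png

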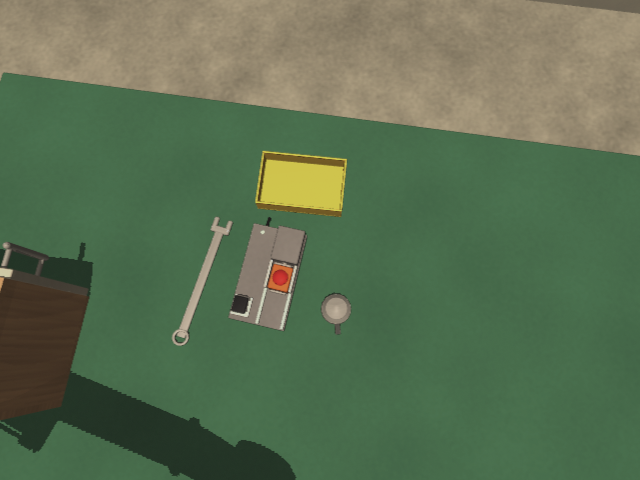

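View pics/scene0.png

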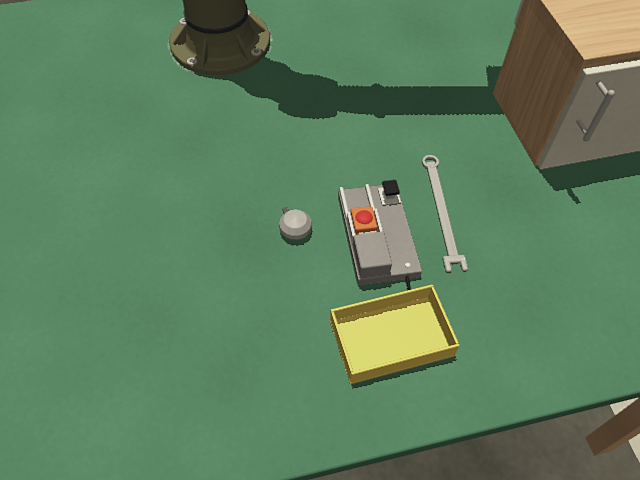

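The top view shows the key near (241,304), the light near (281,278) and the apron's front edge from about (230,318) to (284,329). The scene view shows the key at (391,187) and the light at (364,219). I'll segment by colour and triangulate.

```bash
python3 - <<'E'
from h import *
import pickle
F=pickle.load(open("f.pkl","rb"))
box={"top":(215,210,320,340),"scene":(325,170,435,295)}
C={}
for n,f in F.items():
    x0,y0,x1,y1=box[n]; im=f["pixels"]; hsv=cv2.cvtColor(im,cv2.COLOR_RGB2HSV); roi=np.zeros(im.shape[:2],bool); roi[y0:y1,x0:x1]=1
    H,S,V=[hsv[:,:,i].astype(int) for i in range(3)]
    ms={"key":(V<40)&roi,"lens":((H<6)|(H>174))&(S>170)&(V>110)&roi,"orange":(H<18)&(S>150)&(V>90)&roi,"dock":(S<70)&roi}
    for k,m in ms.items():
        nn,lab,st,ce=cv2.connectedComponentsWithStats(m.astype(np.uint8)); i=1+np.argmax(st[1:,4])
        pts=np.argwhere(lab==i)[:,::-1].astype(np.float32); r=cv2.minAreaRect(pts)
        C[n,k]=(ce[i],cv2.boxPoints(r)); print(n,k,st[i],ce[i].round(1),cv2.boxPoints(r).round(1).tolist())
    crop=cv2.resize(im[y0:y1,x0:x1],None,fx=4.5,fy=4.5,interpolation=cv2.INTER_CUBIC); cv2.imwrite(f"pics/{n}c.png",crop[:,:,::-1])
for k in("key","lens"): print(k,tri(F["top"],C["top",k][0],F["scene"],C["scene",k][0]))
print(plane(F["top"],C["top","key"][1],.05)); print(plane(F["top"],C["top","orange"][1],.056)); print(plane(F["top"],C["top","dock"][1],.022))
E
```

```text
scene key [383 186  16  10  47] [390.3 192.3] [[380.79998779296875, 193.5], [383.1000061035156, 185.6999969482422], [398.79998779296875, 190.1999969482422], [396.6000061035156, 198.0]]
scene lens [356 210  17  14 171] [363.8 216.8] [[356.0, 210.0], [372.0, 210.0], [372.0, 223.0], [356.0, 223.0]]
scene orange [351 206  26  28 515] [363.6 219.1] [[350.29998779296875, 209.3000030517578], [371.8999938964844, 204.5], [377.20001220703125, 228.5], [355.6000061035156, 233.3000030517578]]
scene dock [ 338  180   85  109 5723] [380.2 235.7] [[335.6000061035156, 187.6999969482422], [400.70001220703125, 173.39999389648438], [425.20001220703125, 284.3999938964844], [360.1000061035156, 298.79998779296875]]
top key [266 218   5   8  19] [268.1 221.1] [[265.8999938964844, 224.3000030517578], [268.20001220703125, 217.39999389648438], [270.29998779296875, 218.10000610351562], [268.0, 225.0]]
top lens [273 270  15  16 185] [279.8 277.2] [[269.5, 277.5], [280.0, 267.0], [290.0, 277.0], [279.5, 287.5]]
top orange [268 264  25  29 513] [279.9 277.7] [[266.70001220703125, 287.20001220703125], [272.79998779
[... 218 characters left out ...]
00610351562], [309.8999938964844, 227.1999969482422], [283.79998779296875, 331.70001220703125]]
key (array([0.64788233, 0.17699396, 0.19840829]), np.float64(0.007826661237715677))
lens (array([0.58261466, 0.16361303, 0.05631931]), np.float64(1.539732341046015e-05))
[[0.67986184 0.2071407  0.05      ]
 [0.69396808 0.20510964 0.05      ]
 [0.69317201 0.20089294 0.05      ]
 [0.67907418 0.20293808 0.05      ]]
[[0.56092195 0.18436292 0.056     ]
 [0.60701027 0.18089259 0.056     ]
 [0.60307844 0.14264488 0.056     ]
 [0.55716739 0.14656471 0.056     ]]
[[0.49745057 0.252933   0.022     ]
 [0.70591741 0.24041552 0.022     ]
 [0.69330952 0.12482138 0.022     ]
 [0.48711831 0.14310874 0.022     ]]
```

View pics/topc.png

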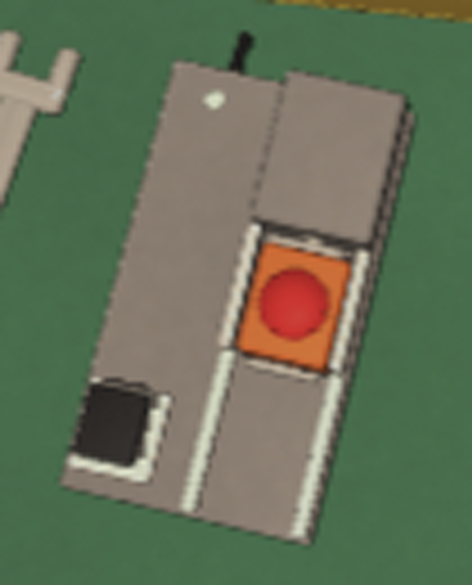

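View pics/scenec.png

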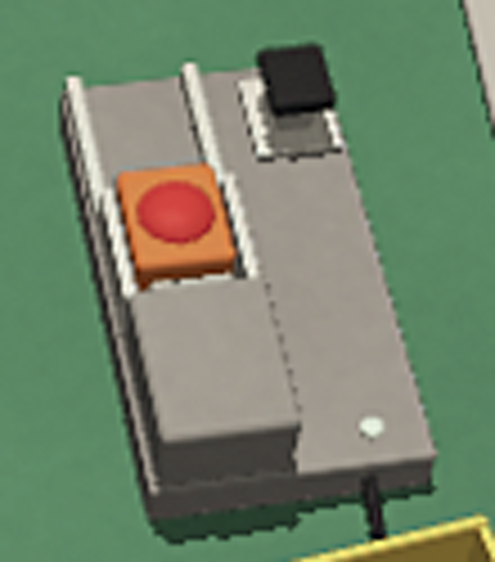

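Both crops are clear: in the top crop the key cap is centred near (115,423) and the front deck corners are at (62,487) and (310,543). In the scene crop the key's top face is centred near (296,77). Now I'll get the dock frame from these.

```bash
python3 - <<'E'
from h import *
import pickle
F=pickle.load(open("f.pkl","rb")); T,S=F["top"],F["scene"]
o={"top":(215,210),"scene":(325,170)}
q=lambda n,p:(np.array(p)+.5)/4.5-.5+o[n]
d=plane(T,[q("top",p) for p in[(62,487),(310,543),(175,62)]],.022); print("deck",d.round(4))
c=lambda p:None
e=d[0]-d[1]; l=d[2]-d[0]; print(np.linalg.norm(e),np.linalg.norm(l),"yaw edges",np.degrees(np.arctan2(-e[0],e[1])),np.degrees(np.arctan2(l[1],l[0])))
w=plane(T,[q("top",p) for p in[(190,510),(230,355),(302,533),(337,378)]],.031); print("walls",w.round(4),[np.degrees(np.arctan2(*(w[i+1]-w[i])[[1,0]])) for i in(0,2)])
r=plane(T,[q("top",p) for p in[(237,353),(268,243),(353,262),(328,373)]],.056);print("light",r.round(4),r.mean(0))
kc={}
for n,b,lim in(("top",(230,290,254,318),60),("scene",(380,176,402,198),60)):
    im=F[n]["pixels"]; m=np.zeros(im.shape[:2],np.uint8); x0,y0,x1,y1=b
    m[y0:y1,x0:x1]=im[y0:y1,x0:x1].max(2)<lim
    p=np.argwhere(m)[:,::-1]; print(n,len(p),p.mean(0),p.min(0),p.max(0)); kc[n]=p.mean(0)
print("key mask",tri(T,kc["top"],S,kc["scene"]),"key eye",tri(T,q("top",(115,423)),S,q("scene",(296,77))))
print("key top-only",plane(T,kc["top"],.048),plane(S,q("scene",(296,77)),.05))
fd=[tri(T,q("top",(62,487)),S,q("scene",(340,70)))]
print("corner FR tri",tri(T,q("top",(310,543)),S,q("scene",(65,88))),"RL tri",tri(T,q("top",(175,62)),S,q("scene",(433,456))))
yaw=np.radians(-4.5); L=np.array([.5826,.1636])
for yd in(-3,-4,-5,-6):
    a=np.radians(yd);R=np.array([[np.cos(a),-np.sin(a)],[np.sin(a),np.cos(a)]])
    print(yd,[ (L+R@(np.array(v)-[.023,0])).round(4) for v in((-.042,.06),(-.07,-.028),(-.07,.08),(.12,.08),(-.042,0),(-.042,.03))])
E
```

```text
deck [[0.4972 0.2505 0.022 ]
 [0.4896 0.1441 0.022 ]
 [0.6851 0.2362 0.022 ]]
0.10660076409623327 0.188414128260732 yaw edges -4.105060786546649 -4.354743070759593
walls [[0.4954 0.1945 0.031 ]
 [0.5609 0.1891 0.031 ]
 [0.4929 0.1473 0.031 ]
 [0.5579 0.1432 0.031 ]] [np.float64(-4.727455190393998), np.float64(-3.6427702406381277)]
light [[0.5595 0.183  0.056 ]
 [0.6061 0.1781 0.056 ]
 [0.6034 0.1421 0.056 ]
 [0.5568 0.145  0.056 ]] [0.58144251 0.16208231 0.056     ]
top 213 [239.5399061  303.81690141] [231 296] [247 312]
scene 207 [390.28985507 187.60386473] [382 180] [398 195]
key mask (array([0.5244799 , 0.2298465 , 0.04538297]), np.float64(0.0006004002754131114)) key eye (array([0.52494877, 0.22883584, 0.04852337]), np.float64(0.0006917647538590507))
key top-only [[0.52437352 0.22965986 0.048     ]] [[0.52608101 0.22866965 0.05      ]]
corner FR tri (array([0.48983332, 0.14524004, 0.02258536]), np.float64(0.002356702838618991)) RL tri (array([0.6854774 , 0.23584397, 0.01976749]), np.float64(0.0014553006234252265))
-3 [array([0.5208, 0.2269]), array([0.4883, 0.1405]), array([0.4939, 0.2484]), array([0.6837, 0.2384]), array([0.5177, 0.167 ]), array([0.5193, 0.197 ])]
-4 [array([0.5219, 0.228 ]), array([0.4879, 0.1422]), array([0.4954, 0.2499]), array([0.6849, 0.2366]), array([0.5178, 0.1681]), array([0.5199, 0.1981])]
-5 [array([0.5231, 0.229 ]), array([0.4875, 0.1438]), array([0.4969, 0.2514]), array([0.6862, 0.2348]), array([0.5178, 0.1693]), array([0.5205, 0.1992])]
-6 [array([0.5242, 0.2301]), array([0.4872, 0.1455]), array([0.4985, 0.2529]), array([0.6874, 0.233 ]), array([0.518 , 0.1704]), array([0.5211, 0.2002])]
```

```bash
python3 - <<'E'
from h import *
import pickle
F=pickle.load(open("f.pkl","rb"))
for n,f in F.items(): print(n,proj(f,[[.2036,.6167,.2215],[.2,.62,.4],[0,0,0]]).round())
print("cab base top",plane(F["top"],[(88,290),(62,405)],0.0),"scene base",plane(F["scene"],[(543,166),(497,96)],0))
f,g=F["top"],F["scene"]; print(plane(g,[(527,0),(583,68)],.2),plane(g,[(583,68)],.15))
print("cab top corner tri", tri(f,(0,275),g,(583,68)))
cv2.imwrite("pics/w0.png",manip.grab_frame("wrist")["pixels"][:,:,::-1])
E
```

```text
scene [[ 546.  -37.]
 [ 583. -141.]
 [ 220.   40.]]
top [[-108.  487.]
 [-278.  545.]
 [ 322.  641.]]
cab base top [[0.51098404 0.53764747 0.        ]
 [0.29654477 0.53030004 0.        ]] scene base [[ 5.05465444e-01  5.46221891e-01  0.00000000e+00]
 [ 3.06088661e-01  5.36038059e-01 -1.11022302e-16]]
[[0.27417017 0.55250928 0.2       ]
 [0.46829225 0.56539837 0.2       ]] [[0.41771927 0.61244952 0.15      ]]
cab top corner tri (array([0.50145431, 0.54096469, 0.23557505]), np.float64(0.013467801378273641))
```

View pics/w0.png

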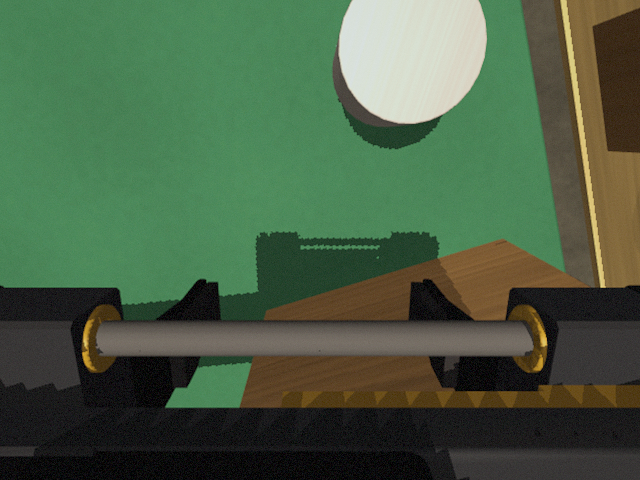

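The wrist view shows the 0.24 m cabinet's top beside the gripper (around (420,330)). I'll lift, turn about -14° and clear it towards -y first.

play_rows([
  [0.1,0,0,-1,-0.93],
  [0.1,0,0,-1,-0.93],
  [0.1,0,-0.3,-1,-0.93],
  [0.1,0,-1,0,0],
  [0.1,0,-1,0,0],
  [0.1,0,-1,0,0],
  [0.1,0,-1,0,0],
  [0.1,0,-1,0,0],
])

```text
t: 0.82
ee_pos: [0.1908, 0.4572, 0.3121]
tool_rot: [[-0.997, 0.075, -0.0], [0.075, 0.997, -0.001], [0.0, -0.001, -1.0]]
contact_force: [1.6, -0.5, 0.2]
opening: 0.0492
gripper_force: 0.0
```

play_rows([
  [0.1,-0.9,-0.6,0,0],
  [0.1,-0.9,-0.6,0,0],
  [0.1,-0.9,-0.6,0,0],
  [0.1,-0.9,-0.6,0.4,0],
  [0.1,-0.9,-0.6,0.5,0],
  [0.1,-0.9,-0.6,0.5,0],
  [0.1,-0.9,-0.6,0.5,0],
  [0.1,-0.9,-0.6,0.5,0],
])

```text
t: 1.48
ee_pos: [0.3965, 0.2976, 0.2399]
tool_rot: [[-0.997, 0.075, 0.0], [0.075, 0.997, 0.0], [-0.0, 0.0, -1.0]]
contact_force: [-0.1, -0.3, 0.2]
opening: 0.0478
gripper_force: 0.0
```

play_rows([
  [0.1,-0.72,-0.5,0.6,0],
  [0.1,-0.72,-0.5,0.6,0],
  [0.1,-0.72,-0.5,0.6,0],
  [0.1,-0.72,-0.5,0.6,0],
  [0.1,-0.72,-0.5,0.6,0],
  [0.1,-0.72,-0.5,0.6,0],
  [0.1,0,0,0,0],
  [0.1,0,0,0,0],
])

```text
t: 2.15
ee_pos: [0.5179, 0.1976, 0.1311]
tool_rot: [[-0.997, 0.079, -0.003], [0.079, 0.997, -0.002], [0.002, -0.002, -1.0]]
contact_force: [0.2, 0.5, 1.0]
opening: 0.0477
gripper_force: 0.0
```

```bash
python3 - <<'E'
from h import *
import pickle
s=manip.get_state();print(s["ee_pos"],s["contact_force"]); p=np.array(s["ee_pos"]);R=np.array(s["tool_rot"])
w=manip.grab_frame("wrist"); sc=manip.grab_frame("scene"); pickle.dump((s,w,sc),open("g.pkl","wb"))
cv2.imwrite("pics/w1.png",w["pixels"][:,:,::-1])
cr=sc["pixels"][120:300,290:450]; cv2.imwrite("pics/s1.png",cv2.resize(cr,None,fx=3.3,fy=3.3,interpolation=cv2.INTER_CUBIC)[:,:,::-1])
E
```

```text
[0.5178984  0.19755573 0.13107001] [0.24561742 0.4899014  1.02280982]
```

View pics/w1.png

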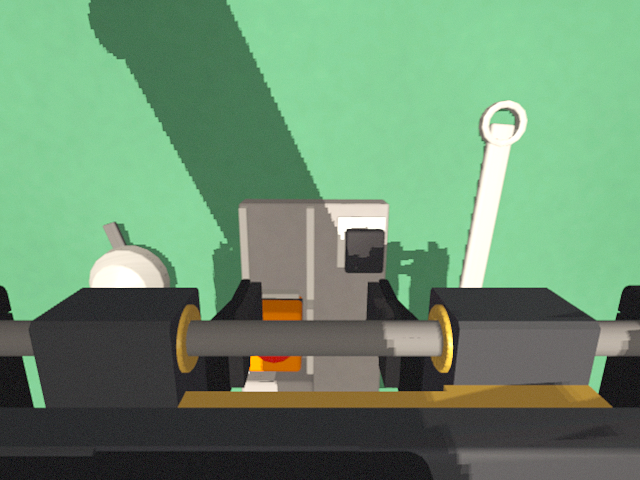

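View pics/s1.png

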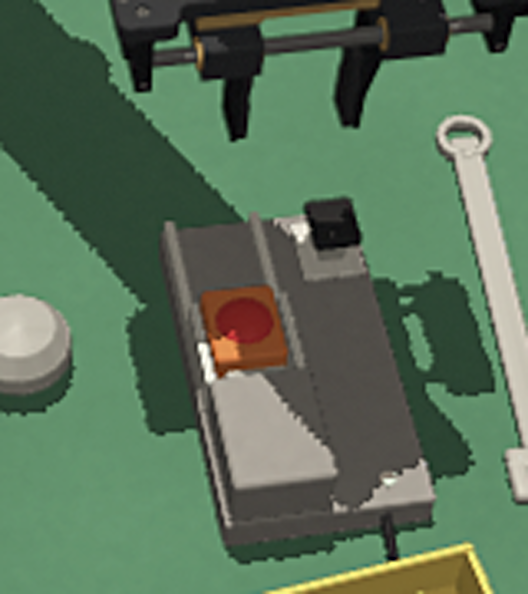

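The wrist view shows the dock square to the tool, with the key at about (364,250) and the light at (280,335). The scene crop shows both fingertips above the apron at (238,138) and (352,125). I'll check the alignment by triangulating the key and projecting the tips.

```bash
python3 - <<'E'
from h import *
import pickle
s,w,sc=pickle.load(open("g.pkl","rb")); F=pickle.load(open("f.pkl","rb")); p=np.array(s["ee_pos"]);R=np.array(s["tool_rot"])
M=np.array(w["tool_from_camera"]);K=np.array([[w["fx"],0,w["cx"]],[0,w["fy"],w["cy"]],[0,0,1]])
Rc=R@M[:3,:3]; c=p+R@M[:3,3]
f=dict(fx=w["fx"],fy=w["fy"],cx=w["cx"],cy=w["cy"],rvec=cv2.Rodrigues(Rc.T)[0],tvec=-Rc.T@c)
im=w["pixels"]; m=np.zeros(im.shape[:2],bool); m[215:278,335:392]=im[215:278,335:392].max(2)<75
q=np.argwhere(m)[:,::-1]; print("wrist key",q.min(0),q.max(0),q.mean(0)); print("rows V",[int(im[r,350:380].max(1).max() if 0 else im[r,350:380].mean()) for r in range(222,280,3)])
yaw=np.radians(-4.3);D=np.array([[np.cos(yaw),-np.sin(yaw)],[np.sin(yaw),np.cos(yaw)]])
O=np.array([.4896,.1441])/2+np.array([.4972,.2505])/2-D@[-.07,.026]; print("O",O, "lens->O",np.array([.5826,.1636])-D@[.023,0])
kt=np.array([np.r_[O+D@[-.042+a,.06+b],.05] for a,b in((-.015,-.013),(-.015,.013),(.015,.013),(.015,-.013),(0,0))]); print("key top pred wrist",proj(f,kt).round(1).tolist(),kt[4])
# wrist deck front edge, corners
print("wrist deck front",plane(f,[(240,202),(387,202)],.022),"walls",plane(f,[(245,215),(310,215)],.031))
mk=np.array([364.5,245]); print("key tri wrist/top",tri(f,mk,F["top"],(239.5,303.8)))
tips=[p+R@np.array([0,v,0]) for v in(-.0314,.0314)]; print("tips scene",proj(sc,tips).round(1),"seen (362,161.5),(396.5,158)")
E
```

```text
wrist key [345 229] [383 272] [364.71912568 257.56065574]
rows V [255, 255, 191, 66, 91, 88, 87, 86, 85, 73, 69, 58, 41, 42, 41, 43, 41, 112, 129, 128]
O [0.56125351 0.16612468] lens->O [0.55966474 0.16532451]
key top pred wrist [[342.1, 235.9], [381.7, 235.8], [379.8, 278.7], [341.4, 278.8], [361.2, 257.6]] [0.52387046 0.22910489 0.05      ]
wrist deck front [[0.48467156 0.14762514 0.022     ]
 [0.49289844 0.25219048 0.022     ]] walls [[0.49265083 0.15178799 0.031     ]
 [0.49619916 0.19691444 0.031     ]]
key tri wrist/top (array([0.52665502, 0.23621905, 0.01165319]), np.float64(0.0005611127441786702))
tips scene [[357.5 156.9]
 [395.  152.7]] seen (362,161.5),(396.5,158)
```

The estimates agree to about 3 mm, giving a target near (0.519, 0.200). I'll descend to just above the key.

play_rows([
  [0.1,0,0.07,0.6,0],
  [0.1,0,0,0.6,0],
  [0.1,0,0,0.6,0],
  [0.1,0,0,0.6,0],
  [0.1,0,0,0,0],
  [0.1,0,0,0,0],
  [0.1,0,0,0,0],
  [0.1,0,0,0,0],
])

```text
t: 2.92
ee_pos: [0.5192, 0.2026, 0.0624]
tool_rot: [[-0.997, 0.074, 0.003], [0.074, 0.997, 0.002], [-0.003, 0.002, -1.0]]
contact_force: [-0.3, 0.2, -0.2]
opening: 0.0478
gripper_force: 0.0
```

```bash
python3 - <<'E'
from h import *
s=manip.get_state();print(s["ee_pos"],s["contact_force"])
sc=manip.grab_frame("scene")
cv2.imwrite("pics/s2.png",cv2.resize(sc["pixels"][120:300,290:450],None,fx=3.3,fy=3.3,interpolation=cv2.INTER_CUBIC)[:,:,::-1])
E
```

```text
[0.51920198 0.20262501 0.06242359] [-0.31330398  0.22160364 -0.15694409]
```

View pics/s2.png

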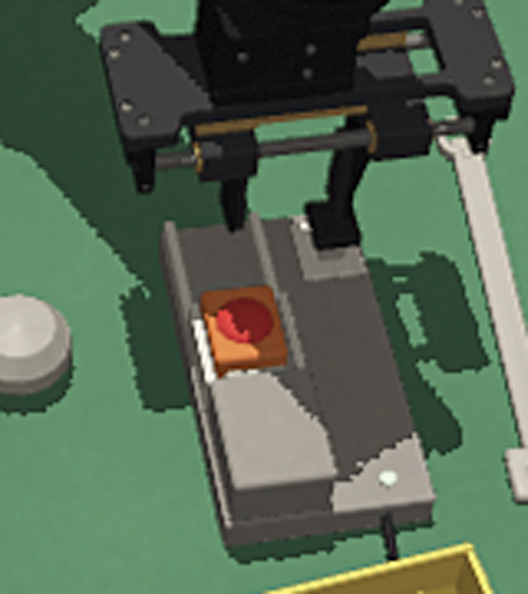

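The right finger is over the key at (335,230), and the left finger at (237,228) hangs over the channel. Now I'll shift -2 mm in y and press to about 38 mm.

play_rows([
  [0.1,0,-0.07,0.2,0],
  [0.1,0,0,0.2,0],
  [0.1,0,0,0.1,0],
  [0.1,0,0,0.1,0],
  [0.1,0,0,0.1,0],
  [0.1,0,0,0.12,0],
  [0.1,0,0,0,0],
  [0.1,0,0,0,0],
])

```text
t: 3.63
ee_pos: [0.5186, 0.1995, 0.0373]
tool_rot: [[-0.997, 0.076, 0.0], [0.076, 0.997, 0.001], [-0.0, 0.001, -1.0]]
contact_force: [-3.4, -2.2, 11.1]
opening: 0.0477
gripper_force: 7.5
```

```bash
python3 - <<'E'
from h import *
s=manip.get_state();print(s["ee_pos"],s["contact_force"])
sc=manip.grab_frame("scene")
cv2.imwrite("pics/s3.png",cv2.resize(sc["pixels"][120:300,290:450],None,fx=3.3,fy=3.3,interpolation=cv2.INTER_CUBIC)[:,:,::-1])
E
```

```text
[0.51860631 0.19953789 0.03725958] [-3.44559507 -2.17030139 11.11297852]
```

View pics/s3.png

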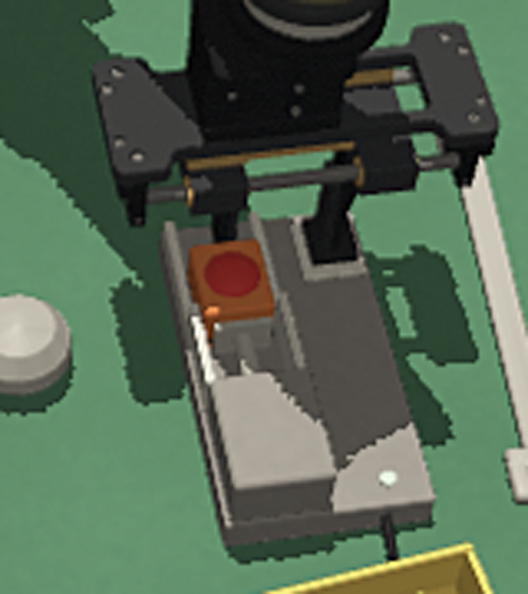

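The light has popped out and rests against the left finger at (232,275), still flat. The key is down under the right finger at (330,235), and the wrist force (-3.4 N in x, 11 N in z) agrees. I'll hold for a moment and then hand in.

play_rows([
  [0.1,0,0,0,0],
  [0.1,0,0,0,0],
  [0.1,0,0,0,0],
  [0.1,0,0,0,0],
  [0.1,0,0,0,0],
  [0.1,0,0,0,0],
  [0.1,0,0,0,0],
  [0.1,0,0,0,0],
])

```text
t: 4.35
ee_pos: [0.5186, 0.1995, 0.0373]
tool_rot: [[-0.997, 0.076, 0.001], [0.076, 0.997, 0.001], [-0.001, 0.001, -1.0]]
contact_force: [-2.4, -2.2, 11.5]
opening: 0.0477
gripper_force: 7.4
```

```bash
python3 -c "
from plant import manip
print(manip.job_done())"
```

```text
the job is handed in; nothing more can be done
None
```

I handed the job in at about 4.4 s with one finger holding the key down and the light trapped flat on the apron against the other, clear of its stop; the judge's verdict was not shown.

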